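# Stand up the screen of the small bench instrument

### The job

Two bench instruments with flip-up screens stand on the test bench, both with the screen folded half down. Fold the screen of the smaller instrument up about its hinge until it stands straight upright, so that it can be read, and leave it standing there. Leave the larger instrument's screen as it is.

Things in the scene. Friction and masses are not known exactly. Their poses are not given: they have to be found in the camera images.
- small_unit: The smaller of two alike low grey bench instruments, fixed. Origin: on the bench, straight below the middle of its hinge axis. x points from its front (robot side) to its back, z up; the hinge axis lies along y, 65 mm above the bench. Its deck (170 mm wide, top 55 mm above the bench) reaches from 145 mm before the hinge axis (-x) to 25 mm behind it.
- small_screen (a joint): Its screen's angle (rad): 0 flat on the deck, 1.571 upright, 2.4 the far stop; starts at 0.75 to 1.1. Stiff grey panel 150 mm wide, 10 mm thick, centred on the hinge axis. At angle a its free edge is 120*cos(a) mm before the hinge axis (robot side) and 120*sin(a) mm above it, with open space before and below. Stiff hinge (0.35 N m): it stays where it is left.
- large_edge (a point): Middle of the free edge of the larger instrument's screen (grey panel 220 mm wide, 165 mm from hinge to edge, 10 mm thick, like stiff hinge 65 mm above the bench, raised 0.75 to 1.1 rad). Site axes: x in the panel from edge to hinge, y along the hinge. Not to be moved.
Mind the look-alikes: they are no part of the job. What is shaped like the small_unit but pink is not meant.

How it is judged:
At the end, for the whole second after the job is handed in: The smaller instrument's screen stands still and upright within 0.18 rad (10 degrees) (value of joint small_screen between 1.39 and 1.75 rad and velocity of joint small_screen between -0.05 and 0.05 rad/s); the robot touches nothing.
It fails at once if the larger instrument's screen edge is moved by more than 15 mm (distance of large_edge from where it was at the start of the episode above 0.015 m).
It also fails if it takes over 32 s, if anything falls off the work surface, if the arm or the gripper's body presses on something with over 40 N, if the wrist force passes 120 N, or if a joint passes its speed limit or range.

### The arm

A 6-joint arm with a two-finger parallel gripper is mounted at the origin on the work surface. World frame = base frame: x ahead of the robot, y to its left, z up, the work surface at z = 0. Lengths are in m, angles in rad, forces in N, time in s.
With the tool pointing down it reaches from about 0.275 to 0.75 m from the base axis. Payload 10.2 kg.
Tool frame: the origin (TCP) lies at the very end of the fingers, on their centre line; the grasp point (between the pads) lies 19 mm behind it (grip_depth is the distance from the TCP to the grasp point, in m); z points along the fingers, y is the direction in which the jaws open and shut (so a half turn about z gives the same grasp; the last joint's range is limited). The gripper opens to 88 mm and grips with 3 to 60 N. Pads are 18 mm wide; open, the fingers measure 123 mm over their backs; the gripper's body (75 mm by 187 mm) begins 45 mm behind the grasp point.
Start: joints at [-1.375, 0.313, 1.498, -0, 1.331, -0.223], TCP at [0.213, -0.48, 0.239] pointing down, gripper open.
Joint ranges: [-2.94, 2.94], [-0.97, 2.17], [0.19, 2.56], [-1.23, 4.37], [0.02, 3.11], [-2.88, 2.88]. Speed limits (rad/s): [2.39, 2.39, 3.01, 3.14, 3.14, 3.14].

### API

Orientations are given as a rotation vector (axis times angle).
In Python, from cell import * gives the robot as it stands. The module is installed in compiled form; this text tells all that it offers.
- The arm moves only by the tool move_arm, never from a script. Its argument "targets" is a list of rows, each a list of 7 numbers: the shift along the world's x, y, z in mm, then the turn, a rotation vector about the world's x, y, z in degrees, then the gripper command: -1 is shut, 1 is fully open, values between are in proportion. In form: [[x, y, z, rx, ry, rz, gripper], ...]. A call has exactly 8 rows; each row shifts and turns the commanded pose from where the row before left it; what a row does not reach is not made up. A row lasts 1/10 s, in which the tool goes at most 50 mm and 8.59 degrees, less where a joint would pass 70% of its speed; a pose out of reach is approached as far as the arm can. A call is refused whole if a number of a shift passes 50 or a number of a turn 8.59, either way. A call with a gripper value outside its range is refused whole. The fingers move at their own pace and stop on an object; "squeeze" is the grip in N (left out, the last holds). Time passes only in rows, so rows that do not move let the fingers close, or fill a call up. It gives the time, the measured TCP pose, the force and the opening at its end, in the units of the state.
- state(): the state, without advancing time (a new reading comes with each control period).
- grab_frame(name): name is "side" or "top"; returns a dict with "pixels" (480x640x3 uint8, red, green, blue), "camera_matrix" (3x3 intrinsics, pixels), "k1" (the pictures are not rectified: a ray, as slopes to the right and down, at radius r is drawn at 1 + k1 r^2 times it, then the intrinsics apply), "origin" and "rotation" of the camera in the world. Camera axes: x right, y up, looking along -z (the intrinsics and any distortion apply to the point x, -y, -z); pixel columns grow to the right and rows downward; lengths in m; the calibration is good to about 2 mm. A picture is of the moment at which its call begins. There is no depth.
- job_done(): hands the job in, once; it reports no verdict.
The state is a dict: "time": time; "q": joint angles; "qd": joint speeds; "joint_efforts": joint torques, N m; "tool_pos": TCP position; "eef_rot": TCP orientation; "contact_force": force on the tool from outside, world axes, zero at the start; "ft_torque": the same for the moment, N m; "opening": finger opening in m.
Only numpy, scipy, OpenCV 4.12 (cv2) and the standard library are available. Lean on these libraries where they do the work, as an engineer would, in place of code of your own. Each camera call takes 0.05 s, during which the arm holds its last target.

## Working session

There is one attempt and no reset: what is moved stays moved. The work goes in short steps, Python scripts to look and compute and a tool call to move; the robot and the scene stay as the last step left them, time stands still between calls to the robot, and variables do not carry over. Pictures are saved under pics/ and viewed, and the job is handed in when it is done.

Besides the shell and the picture viewer there is one more tool, called after "Call:" as name([rows], argument=value, ...), one row to a line, values as JSON. move_arm: Moves the arm, as the interface text tells. Its arguments: {"type":"object","properties":{"targets":{"type":"array","items":{"type":"array","items":{"type":"number"}}},"squeeze":{"type":"number"}},"required":["targets"]}

```bash
mkdir -p pics; python3 - <<'E'
from cell import *
import cv2,pickle
for n in("side","top"):
    f=grab_frame(n); pickle.dump(f,open(n+".pkl","wb")); cv2.imwrite(f"pics/{n}0.png",f["pixels"][:,:,::-1]); print(n,f["camera_matrix"],f["k1"],f["origin"],f["rotation"])
print(state())
E
```

```text
side [[501.05865069   0.         315.20457141]
 [  0.         501.05865069 234.68467896]
 [  0.           0.           1.        ]] -0.1382852082673134 [0.45619586 0.83632099 1.05240463] [ 0.04423082 -1.01105457 -2.87347102]
top [[435.10887392   0.         323.10762436]
 [  0.         435.10887392 235.59458355]
 [  0.           0.           1.        ]] -0.07702252738269447 [0.4220559  0.03261494 0.92444605] [ 0.13070133 -0.08601227 -1.5648622 ]
{'time': 0.1, 'q': array([-1.37540432e+00,  3.13400256e-01,  1.49830125e+00,  8.43876053e-06,
        1.33102104e+00, -2.23383754e-01]), 'qd': array([-0.00011154, -0.0023406 , -0.00292618, -0.00124309, -0.00091461,
       -0.00050077]), 'joint_efforts': array([ 2.14898879e-03, -4.02810931e+01, -2.52643275e+01,  6.94572134e-02,
        3.42495216e-02, -6.76183095e-05]), 'tool_pos': array([ 0.21344525, -0.47942922,  0.23823766]), 'eef_rot': array([-3.07187070e+00, -6.52777285e-01, -3.76992619e-05]), 'contact_force': array([-0.35454977,  0.22059799,  0.31248121]), 'ft_torque': array([ 0.00915857, -0.00590287, -0.02992036]), 'opening': 0.08770715581115107}
```

View pics/side0.png

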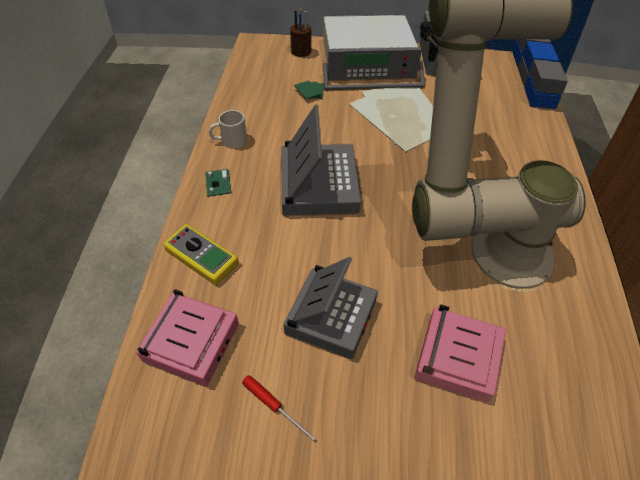

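View pics/top0.png

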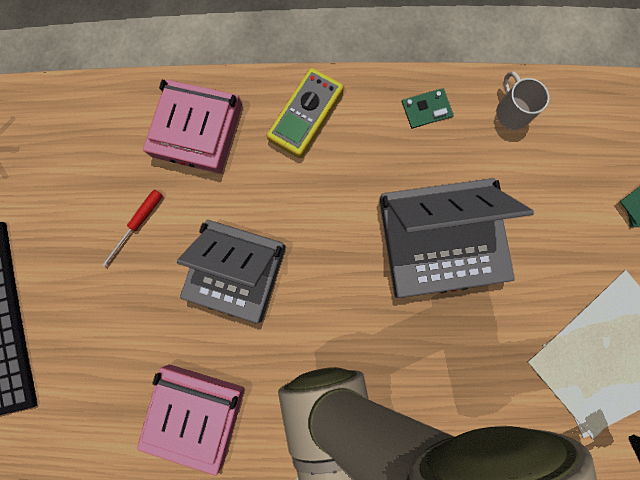

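Candidates are small grey at top (232,270) / side (332,310), large grey at top (450,240) / side (320,180), and pink look-alikes at top (193,125) and (190,418). The smaller grey one at top (232,270) fits the description. I'll confirm it in enlarged crops.

```bash
python3 - <<'E'
import cv2
a=cv2.imread("pics/top0.png")[210:335,165:300]; cv2.imwrite("pics/topc.png",cv2.resize(a,None,fx=4.5,fy=4.5,interpolation=3))
a=cv2.imread("pics/side0.png")[250:365,275:390]; cv2.imwrite("pics/sidec.png",cv2.resize(a,None,fx=5,fy=5,interpolation=3))
E
```

```text
(no output)
```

View pics/topc.png

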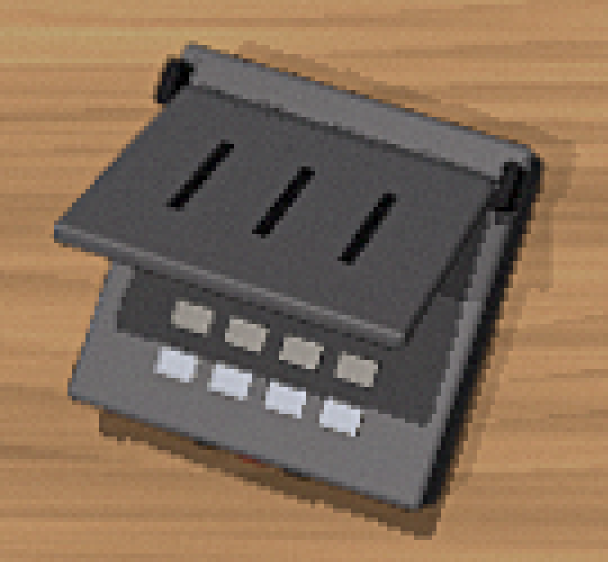

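View pics/sidec.png

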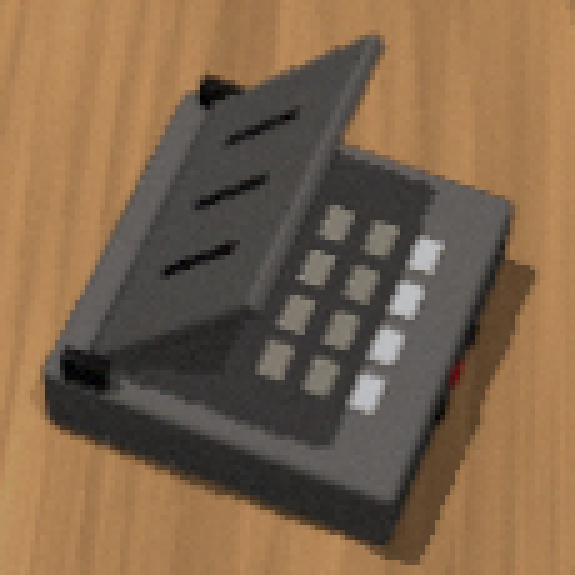

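The crops confirm a grey body, a 4-column keypad and a half-raised screen. I'll fit the pose from deck corners (top crop (187,45), (533,155), (420,505), (72,395); side crop (395,500), (512,203)) and the screen-edge corners.

```bash
cat >h.py <<'E'
import numpy as np,cv2,pickle
from scipy.spatial.transform import Rotation as R
from scipy.optimize import least_squares
def proj(f,P):
    r=np.array(f["rotation"],float); M=R.from_rotvec(r).as_matrix() if r.shape==(3,) else r
    p=(np.atleast_2d(P)-f["origin"])@M; s=np.c_[p[:,0],-p[:,1]]/-p[:,2:]
    s=s*(1+f["k1"]*(s**2).sum(1,keepdims=True)); K=f["camera_matrix"]
    return s*[K[0,0],K[1,1]]+K[:2,2]
def model(v):
    x,y,t,a=v; c,s=np.cos(t),np.sin(t)
    W=lambda p:np.array([x+c*p[0]-s*p[1],y+s*p[0]+c*p[1],p[2]])
    def S(r,n,w): # along panel, outward(back/up) normal
        return W([-r*np.cos(a)+n*np.sin(a),w,.065+r*np.sin(a)+n*np.cos(a)])
    return W,S
E
python3 - <<'E'
from h import *
T=pickle.load(open("top.pkl","rb"));S_=pickle.load(open("side.pkl","rb"))
t=lambda u,v:np.array([165+u/4.5,210+v/4.5]); s=lambda u,v:np.array([275+u/5,250+v/5])
def res(v,full=False):
    W,S=model(v)
    L=[(T,W([.025,.085,.055]),t(187,45)),(T,W([.025,-.085,.055]),t(535,155)),(T,W([-.145,-.085,.055]),t(422,507)),(T,W([-.145,.085,.055]),t(70,395)),
     (S_,W([-.145,.085,.055]),s(395,500)),(S_,W([-.145,-.085,.055]),s(514,202)),
     (T,S(.12,.005,.075),t(57,225)),(T,S(.12,.005,-.075),t(405,330)),(S_,S(.12,.005,-.075),s(372,35)),(S_,S(.12,.005,.075),s(248,305))]
    return np.concatenate([proj(f,p)[0]-m for f,p,m in L])
r=least_squares(res,[.4,.2,-.3,.9]);print(r.x);print(r.fun.reshape(-1,2).round(1))
W,S=model(r.x);print(S(.12,0,0),S(.12,0,.075),S(.12,0,-.075),W([0,0,.065]))
E
```

```text
[ 0.530005    0.22515676 -0.29416019  0.90014527]
[[-0.7 -1.7]
 [ 0.2 -2.2]
 [-0.8  1. ]
 [-1.8 -0. ]
 [ 0.  -0.6]
 [ 0.8 -1.9]
 [-1.5 -0.3]
 [-0.1  1.5]
 [ 0.9 -2.1]
 [ 0.4 -1.5]]
[0.45862896 0.24678007 0.15901006] [0.48037417 0.31855852 0.15901006] [0.43688374 0.17500163 0.15901006] [0.530005   0.22515676 0.065     ]
```

Call:
move_arm([
  [12, 44, 8, 0, 0, 6, -1],
  [12, 44, 8, 0, 0, 6, -1],
  [12, 44, 8, 0, 0, 6, -1],
  [12, 44, 8, 0, 0, 6, -1],
  [12, 44, 8, 0, 0, 6, -1],
  [12, 44, 8, 0, 0, 6, -1],
  [12, 44, 8, 0, 0, 6, -1],
  [12, 44, 8, 0, 0, 6, -1],
], squeeze=20)

```text
time: 0.9
tool_pos: [0.3093, -0.1258, 0.3029]
eef_rot: [2.538, 1.851, 0.0]
contact_force: [0.7, -0.8, -0.7]
opening: 0.0263
```

Call:
move_arm([
  [12, 48, 0, 0, 0, 0, -1],
  [12, 48, 0, 0, 0, 0, -1],
  [12, 48, 0, 0, 0, 0, -1],
  [12, 48, 0, 0, 0, 0, -1],
  [12, 48, 0, 0, 0, 0, -1],
  [12, 48, 0, 0, 0, 0, -1],
  [12, 48, 0, 0, 0, 0, -1],
  [6, 48, 0, 0, 0, 1, -1],
])

```text
time: 1.7
tool_pos: [0.3995, 0.2586, 0.3023]
eef_rot: [2.525, 1.869, -0.001]
contact_force: [1.4, -0.1, -0.3]
opening: 0.0003
```

Call:
move_arm([
  [0, 0, -30, 0, 0, 0, -1],
  [0, 0, -30, 0, 0, 0, -1],
  [0, 0, -30, 0, 0, 0, -1],
  [0, 0, -30, 0, 0, 0, -1],
  [0, 0, -25, 0, 0, 0, -1],
  [0, 0, -17, 0, 0, 0, -1],
  [0, 0, 0, 0, 0, 0, -1],
  [0, 0, 0, 0, 0, 0, -1],
])

```text
time: 2.5
tool_pos: [0.3996, 0.2564, 0.1412]
eef_rot: [-2.525, -1.869, -0.0]
contact_force: [-0.1, 0.8, -0.3]
opening: 0.0006
```

```bash
python3 - <<'E'
from cell import *
import cv2,numpy as np
a=grab_frame("side")["pixels"][200:380,240:420,::-1];b=grab_frame("top")["pixels"][180:360,130:310,::-1]
cv2.imwrite("pics/c1.png",cv2.resize(np.hstack([a,b]),None,fx=2.2,fy=2.2,interpolation=3))
print(state()["tool_pos"])
E
```

```text
[0.39996552 0.25652894 0.14174369]
```

View pics/c1.png

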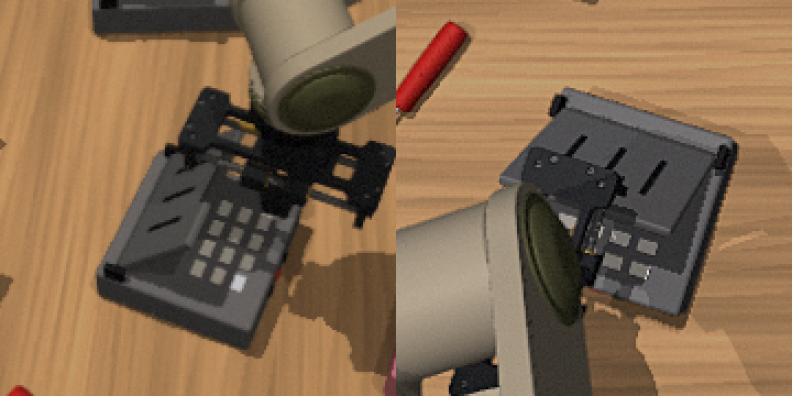

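Call:
move_arm([
  [14, -4, 0, 0, 0, 0, -1],
  [14, -4, 0, 0, 0, 0, -1],
  [10, -3, 0, 0, 0, 0, -1],
  [8, -2.5, 0, 0, 0, 0, -1],
  [8, -2.5, 0, 0, 0, 0, -1],
  [8, -2.5, 0, 0, 0, 0, -1],
  [8, -2.5, 0, 0, 0, 0, -1],
  [0, 0, 0, 0, 0, 0, -1],
])

```text
time: 3.4
tool_pos: [0.4707, 0.235, 0.141]
eef_rot: [-2.526, -1.868, -0.001]
contact_force: [-1.5, -0.8, 0.2]
opening: 0.0006
```

```bash
python3 - <<'E'
from cell import *
import cv2,numpy as np
a=grab_frame("side")["pixels"][200:380,240:420,::-1];b=grab_frame("top")["pixels"][180:360,130:310,::-1]
cv2.imwrite("pics/c2.png",cv2.resize(np.hstack([a,b]),None,fx=2.2,fy=2.2,interpolation=3))
s=state();print(s["tool_pos"],s["contact_force"])
E
```

```text
[0.47005492 0.23502257 0.14060573] [-0.53538234 -0.21082549  0.9350594 ]
```

View pics/c2.png

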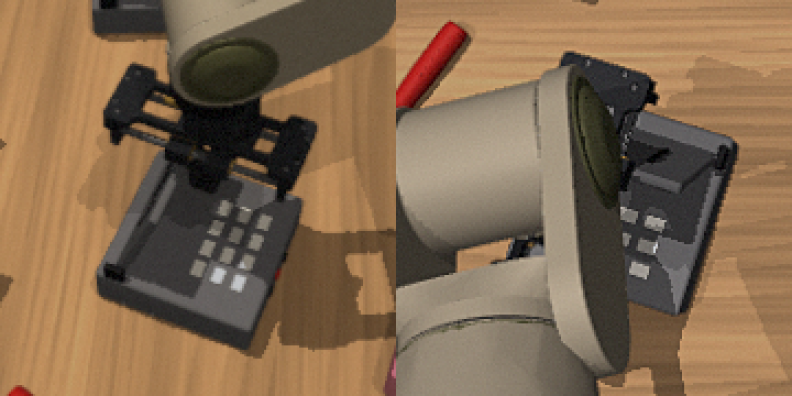

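The screen has swung up, with its edge now against the fingers. About 38 mm of travel is left to upright.

Call:
move_arm([
  [6, -1.8, 0, 0, 0, 0, -1],
  [6, -1.8, 0, 0, 0, 0, -1],
  [6, -1.8, 0, 0, 0, 0, -1],
  [6, -1.8, 0, 0, 0, 0, -1],
  [5, -1.5, 0, 0, 0, 0, -1],
  [4, -1.2, 0, 0, 0, 0, -1],
  [2, -0.6, 0, 0, 0, 0, -1],
  [0, 0, 0, 0, 0, 0, -1],
])

```text
time: 4.3
tool_pos: [0.5048, 0.2246, 0.1405]
eef_rot: [2.525, 1.868, 0.0]
contact_force: [-0.5, 0.1, 0.6]
opening: 0.0004
```

Call:
move_arm([
  [-4, 1.2, 0, 0, 0, 0, -1],
  [-10, 3, 0, 0, 0, 0, -1],
  [-20, 6, 0, 0, 0, 0, -1],
  [-30, 9, 0, 0, 0, 0, -1],
  [-40, 12, 0, 0, 0, 0, -1],
  [-20, 6, 20, 0, 0, 0, -1],
  [0, 0, 40, 0, 0, 0, -1],
  [0, 0, 40, 0, 0, 0, -1],
])

```text
time: 5.1
tool_pos: [0.3788, 0.2623, 0.2418]
eef_rot: [-2.524, -1.87, 0.002]
contact_force: [-0.1, -0.2, -0.3]
opening: 0.0003
```

```bash
python3 - <<'E'
from cell import *
import cv2,numpy as np,pickle
f=grab_frame("side");pickle.dump(f,open("side3.pkl","wb"));g=grab_frame("top")
cv2.imwrite("pics/t3.png",g["pixels"][:,:,::-1])
cv2.imwrite("pics/s3.png",cv2.resize(f["pixels"][230:365,265:400,::-1],None,fx=4.4,fy=4.4,interpolation=3))
s=state();print(s["tool_pos"],s["contact_force"])
E
```

```text
[0.38125168 0.26292465 0.24524545] [-0.13453501  0.07725348  0.04527762]
```

View pics/s3.png

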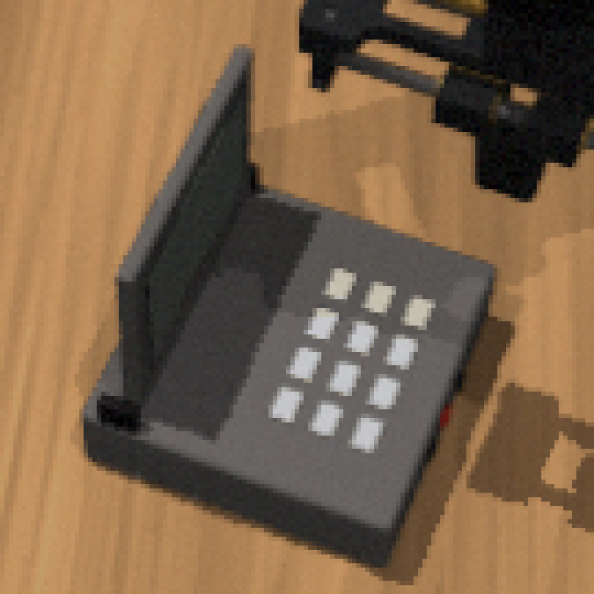

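View pics/t3.png

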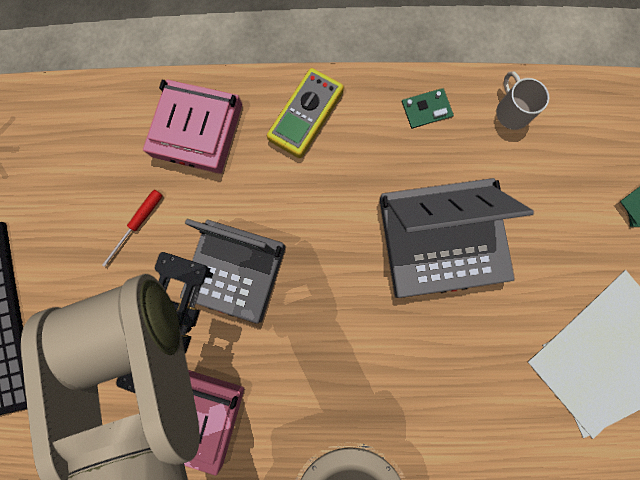

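The screen now stands about upright: side-crop edge corners at (143,282), (120,272) near and (248,52), (237,45) far. The large screen looks unchanged in the top view. Next I'll fit the angle.

```bash
python3 - <<'E'
from h import *
f=pickle.load(open("side3.pkl","rb"))
o=[(143,282),(120,272),(250,52),(237,45)]
q=[(-.005,.075),(.005,.075),(-.005,-.075),(.005,-.075)]
def P(a):
    W,S=model([.530005,.22515676,-.29416,a]); return np.array([(proj(f,S(.12,n,w))[0]-[265,230])*4.4 for n,w in q])
for a in (1.4,1.5,1.57,1.65,1.75): print(a,P(a).round().tolist())
print(least_squares(lambda a:(P(a[0])-o).ravel(),[1.5]).x)
import cv2
g=cv2.imread("pics/t3.png")[200:300,175:295]; cv2.imwrite("pics/t3c.png",cv2.resize(g,None,fx=5,fy=5,interpolation=3))
E
```

```text
1.4 [[174.0, 294.0], [154.0, 285.0], [292.0, 57.0], [274.0, 49.0]]
1.5 [[150.0, 284.0], [130.0, 276.0], [270.0, 48.0], [252.0, 41.0]]
1.57 [[133.0, 277.0], [114.0, 270.0], [255.0, 42.0], [236.0, 36.0]]
1.65 [[114.0, 270.0], [95.0, 264.0], [237.0, 36.0], [219.0, 31.0]]
1.75 [[91.0, 263.0], [72.0, 258.0], [215.0, 30.0], [197.0, 26.0]]
[1.54886001]
```

View pics/t3c.png

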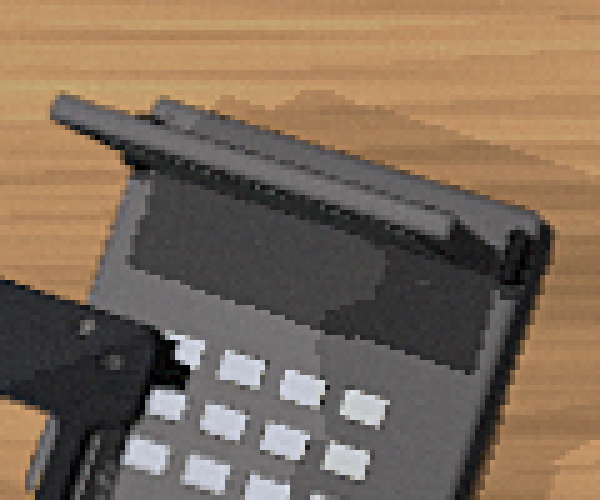

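The side fit gives 1.55 rad, inside 1.39–1.75. The gripper is clear at z ≈ 0.245, so I'm handing in.

```bash
python3 -c "
from cell import *
s=state();print(s['time'],s['contact_force'],abs(s['qd']).max());print(job_done())"
```

```text
5.2 [-0.13453501  0.07725348  0.04527762] 0.10063043995833448
the job is handed in; nothing more can be done
None
```

The smaller grey instrument's screen now stands upright, and the job was handed in at 5.2 s of the 32 s allowed. I pushed the screen's free edge up from the front with the shut fingers, from about 0.90 rad. Then I backed the gripper off about 125 mm and raised it 100 mm.

**Last checks:**
- **Screen angle:** the side-camera fit gives about 1.55 rad, inside the 1.39–1.75 range. The individual corners spread by about 0.05 rad either way. The top view agrees by eye.
- **Forces:** the contact force read about 0 N at the end. The highest I saw at the end of a move was under 2 N.
- **Larger instrument:** its screen looks unchanged in the top picture. I compared this by eye and did not measure it.
- **Arm motion:** the last reading before hand-in still showed a small joint speed of 0.1 rad/s as the arm settled, clear of everything.

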